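# Press the blue label holder home behind the riser's lip and hold it

## Robot

A 6-joint arm with a two-finger parallel gripper is mounted at the origin on a cart in front of the work surface, level with it; the furniture and walls round the work are solid. World frame = base frame: x ahead of the robot, y to its left, z up, the work surface at z = 0. Lengths are in m, angles in rad, forces in N, time in s.
With the tool pointing down it reaches from about 0.375 to 0.9 m from the base axis. Payload 3.1 kg.
Tool frame: the origin (TCP) lies on the centre line of the jaws, within the pads' length; the fingertips stand 25 mm ahead of it and the grasp point (between the pads) lies 6 mm ahead of it (robot.nose_length is the y of the fingertips in the tool frame, in m); y points along the fingers, z is the direction in which the jaws open and shut, and the axes are right-handed (so a half turn about y gives the same grasp; the last joint's range is limited). The gripper opens to 87 mm and grips with 3 to 60 N. Pads are 19 mm wide; open, the fingers measure 117 mm over their backs; the gripper's body (75 mm by 190 mm) begins 51 mm behind the grasp point.
Start: joints at [0.931, 0.527, 1.433, -0, 1.181, -0.178], TCP at [0.278, 0.56, 0.22] pointing down, gripper open.
Joint ranges: [-3.08, 3.08], [-0.75, 2.2], [0.22, 2.44], [-1.43, 4.57], [0, 2.65], [-2.85, 2.85]. Speed limits (rad/s): [2.79, 2.79, 3.14, 3.14, 3.14, 3.14].

## Interface

Orientations are given as a unit quaternion [x, y, z, w].
In Python, from rig import robot, eyes, ticket gives the robot as it stands.
- The arm moves only by the tool play_rows, never from a script. Its argument "series" is a list of rows, each a list of 7 numbers: the opening, from 0 (shut) to 1 (fully open), then the shift along the tool's x, y, z scaled (see below), then the turn, a rotation vector about the tool's x, y, z scaled (see below). In form: [[claw, dx, dy, dz, ax, ay, az], ...]. A call has 1 to 12 rows; each row shifts and turns the commanded pose from where the row before left it, along the tool's axes as they then stand; what a row does not reach is not made up. The controller multiplies each number of a shift by 100 mm and each number of a turn by 180 degrees. A row lasts 1/12 s, in which the tool goes at most 41.7 mm and 7.16 degrees, less where a joint would pass 70% of its speed; a pose out of reach is approached as far as the arm can. A call with a number of a shift or a turn outside -1 to 1 is refused whole. A call with a gripper value outside its range is refused whole. The fingers move at their own pace and stop on an object; "grip_force" is the grip in N (left out, the last holds). Time passes only in rows, so rows that do not move let the fingers close. It gives the time, the measured TCP pose, the force and the opening at its end, in the units of the state.
- robot.get_obs(): the state, without advancing time (a new reading comes with each control period).
- eyes.camera(name): name is "scene" or "top" or "wrist"; returns the picture (384x512x3 uint8, red, green, blue); there is no depth.
- eyes.camera_params(name): a dict with "K" (3x3 intrinsics, pixels), "rvec" (rotation vector, rad) and "tvec" (3), from world to camera coordinates, as OpenCV has them. Camera axes: x right, y down, z forward; pixel columns grow to the right and rows downward; lengths in m; the calibration is good to about 2 mm. A picture is of the moment at which its call begins: read the wrist's pose just before it. camera_params takes no time and is no camera call; for the wrist camera it gives the pose at the moment of the call.
- ticket.hand_in(): hands the job in, once; it reports no verdict.
The state is a dict: "time": time; "q": joint angles; "joint_velocities": joint speeds; "joint_torque": joint torques, N m; "position": TCP position; "tool_rot": TCP orientation; "ft_force": force on the tool from outside, world axes, zero at the start; "moment": the same for the moment, N m; "grip_width": finger opening in m.
Only numpy, scipy, OpenCV 4.12 (cv2) and the standard library are available. Lean on these libraries where they do the work, as an engineer would, in place of code of your own. Each camera call takes 0.05 s, during which the arm holds its last target.

## Task

Take the blue label holder out of the wooden rack and push its tongue down behind the steel lip of the pocket in front of the blue parts bin, until it is fully home against the spring underneath. Do not let go: finish while still holding it pressed fully home, because I have to put the locking screw in. Leave the bins and the other two label holders where they are.

Things in the scene. Friction and masses are not known exactly. Their poses are not given: they have to be found in the camera images.
- blue_holder_mid (a point): the BLUE plastic label holder, loose, 35 g, standing upright in a slot of the dark wooden label rack. Upper part: card frame 10 mm thick (its x) by 50 mm wide (its y) by 57 mm high, white card on both faces (both ways round are alike); below it a thinner tongue 4 mm thick, 46 mm wide, 38 mm long. 95 mm tall in all. The point is the middle of the frame, 66.5 mm above the tongue's lower end and 28.5 mm below the top; z up along the holder.
- blue_holder: the same blue label holder; origin at the centre of the tongue's lower end, axes as above
- red_holder_mid (a point): the red label holder, same as the blue one in size; the point is the middle of its card frame. Stays in the rack.
- green_holder_mid (a point): the green label holder, same as the blue one in size; the point is the middle of its card frame. Stays in the rack.
- label_rack: fixed dark wooden block, 50 (x) x 204 (y) x 32 mm high, with three slots in a row along y, 64 mm apart, 22 mm deep, 6 mm wide in x; the three holders stand in them in any order, their lower ends 10 mm above the bench. Origin at the centre of its underside. (Right of it stands a fixed key machine 370 mm tall: swing over it above 400 mm)
- riser: fixed light wooden riser, 150 (x) x 270 (y) x 60 mm high; x points from its front edge to the back, y to its left seen from the front, the front face is at x = -75 mm. The three parts bins stand on it, and on its front face, one in front of each bin, are three steel label pockets. Origin at the centre of its underside
- pocket_left (a point): middle of the left pocket's mouth (seen from the front), level with the lip's top edge (47 mm over the bench, 13 mm under the riser's top). Axes as the riser's. Slot 9 mm wide in x, between the riser's front face and the steel lip (its top flares 6 mm outwards), 56 mm long in y. In it a black spring bar, 13 mm below the mouth when free, 21 mm when fully down
- pocket_middle (a point): middle of the middle pocket's mouth (seen from the front), level with the lip's top edge (47 mm over the bench, 13 mm under the riser's top). Axes as the riser's. Slot 9 mm wide in x, between the riser's front face and the steel lip (its top flares 6 mm outwards), 56 mm long in y. In it a black spring bar, 13 mm below the mouth when free, 21 mm when fully down
- pocket_right (a point): middle of the right pocket's mouth (seen from the front), level with the lip's top edge (47 mm over the bench, 13 mm under the riser's top). Axes as the riser's. Slot 9 mm wide in x, between the riser's front face and the steel lip (its top flares 6 mm outwards), 56 mm long in y. In it a black spring bar, 13 mm below the mouth when free, 21 mm when fully down
- spring_left (a joint): travel of the spring bar in the left pocket, in m: 0 free, 0.008 fully down on its stop; pushes up with 2.5 N when free and 6 N when fully down, so a holder that is let go rises again
- spring_middle (a joint): travel of the spring bar in the middle pocket, in m: 0 free, 0.008 fully down on its stop; pushes up with 2.5 N when free and 6 N when fully down, so a holder that is let go rises again
- spring_right (a joint): travel of the spring bar in the right pocket, in m: 0 free, 0.008 fully down on its stop; pushes up with 2.5 N when free and 6 N when fully down, so a holder that is let go rises again
- blue_bin: open blue plastic parts bin, 104 (x) x 66 (y) x 48 mm high, low front to -x, loose, standing on the riser 18 mm behind its middle line, in line (in y) with one of the pockets; the bins stand in any order. Origin at the centre of its underside
- red_bin: open red plastic parts bin, 104 (x) x 66 (y) x 48 mm high, low front to -x, loose, standing on the riser 18 mm behind its middle line, in line (in y) with one of the pockets; the bins stand in any order. Origin at the centre of its underside
- green_bin: open green plastic parts bin, 104 (x) x 66 (y) x 48 mm high, low front to -x, loose, standing on the riser 18 mm behind its middle line, in line (in y) with one of the pockets; the bins stand in any order. Origin at the centre of its underside
Things that resemble listed ones, but are neither listed nor needed, are in the scene too. There is more than one size of the blue_holder; the job needs the middle-sized.

How it is judged:
On the way:
1. the blue holder is lifted clear of the rack, in the fingers (height (world z) of blue_holder above 0.036 m and contact force between the fingers and blue_holder above 0.5 N), for 0.2 s.
At the end, for the whole second after the job is handed in: Blue holder upright (0.25 rad) behind the lip of the pocket in line with the blue bin (within 9 mm of its middle along and across, 40 to 48.5 mm over the lip edge), spring bar pressed over 6 of 8 mm, fingers bearing on the holder with over 1 N, at rest (under 20 mm/s) (((value of joint spring_left above 0.006 m and x of blue_holder_mid in the frame of pocket_left between -0.009 and 0.009 m and y of blue_holder_mid in the frame of pocket_left between -0.009 and 0.009 m and z of blue_holder_mid in the frame of pocket_left between 0.04 and 0.0485 m) or (value of joint spring_middle above 0.006 m and x of blue_holder_mid in the frame of pocket_middle between -0.009 and 0.009 m and y of blue_holder_mid in the frame of pocket_middle between -0.009 and 0.009 m and z of blue_holder_mid in the frame of pocket_middle between 0.04 and 0.0485 m) or (value of joint spring_right above 0.006 m and x of blue_holder_mid in the frame of pocket_right between -0.009 and 0.009 m and y of blue_holder_mid in the frame of pocket_right between -0.009 and 0.009 m and z of blue_holder_mid in the frame of pocket_right between 0.04 and 0.0485 m)) and y of blue_holder_mid in the frame of blue_bin between -0.035 and 0.035 m and angle between blue_holder_mid's own z axis and vertical below 0.25 rad and contact force between the fingers and blue_holder above 1 N and linear speed of blue_holder below 0.02 m/s); the arm keeps its last pose, push and grip.
It fails at once if the blue bin is pushed out of place (over 25 mm) (distance of blue_bin from where it was at the start of the episode above 0.025 m).
It fails at once if the red bin is pushed out of place (over 25 mm) (distance of red_bin from where it was at the start of the episode above 0.025 m).
It fails at once if the green bin is pushed out of place (over 25 mm) (distance of green_bin from where it was at the start of the episode above 0.025 m).
It fails at once if the red label holder is disturbed (over 25 mm) (distance of red_holder_mid from where it was at the start of the episode above 0.025 m).
It fails at once if the green label holder is disturbed (over 25 mm) (distance of green_holder_mid from where it was at the start of the episode above 0.025 m).
It also fails if it takes over 40 s, if anything falls off the work surface, if the arm or the gripper's body presses on something with over 40 N, if the wrist force passes 120 N, or if a joint passes its speed limit or range.

## Working session

There is one attempt and no reset: what is moved stays moved. The work goes in short steps, Python scripts to look and compute and a tool call to move; the robot and the scene stay as the last step left them, time stands still between calls to the robot, and variables do not carry over. Pictures are saved under pics/ and viewed, and the job is handed in when it is done.

Besides the shell and the picture viewer there is one more tool, called after "Request:" in YAML: its name, and indented under it one key for each argument. play_rows: Moves the arm, as the interface text tells. Its arguments: {"type":"object","properties":{"series":{"type":"array","items":{"type":"array","items":{"type":"number"}}},"grip_force":{"type":"number"}},"required":["series"]}

```bash
ls; mkdir -p pics; python3 - <<'E'
from rig import robot, eyes, ticket
import cv2
print(robot.get_obs())
for n in ["scene","top","wrist"]:
    p=eyes.camera_params(n); print(n,p)
    cv2.imwrite(f"pics/{n}0.png",cv2.cvtColor(eyes.camera(n),cv2.COLOR_RGB2BGR))
E
```

```text
pics
{'time': 0.0, 'q': array([ 9.31481368e-01,  5.28433755e-01,  1.43392798e+00, -2.70149689e-05,
        1.18141189e+00, -1.78511794e-01]), 'joint_velocities': array([ 2.71942495e-04,  7.11235321e-05,  1.55375442e-03, -1.73782678e-03,
        1.36363542e-03,  8.23150202e-04]), 'joint_torque': array([-1.63237291e-04, -4.40046072e+01, -1.76591295e+01,  6.31880388e-02,
        5.83111192e-02, -1.55341304e-04]), 'position': array([0.27744446, 0.55919734, 0.21858341]), 'tool_rot': array([ 0.68913277, -0.16177578,  0.1611788 , -0.68771071]), 'ft_force': array([-0.25151291,  0.52298928, -0.12379315]), 'moment': array([-0.00133346,  0.02650839, -0.03302709]), 'grip_width': 0.08712587092747745}
scene {'K': array([[397.66720094,   0.        , 257.84798319],
       [  0.        , 397.66720094, 190.87810034],
       [  0.        ,   0.        ,   1.        ]]), 'rvec': array([ 2.41703135,  1.06854515, -0.2747702 ]), 'tvec': array([-0.44745461, -0.26963431,  1.09731008])}
top {'K': array([[419.20873983,   0.        , 257.94494855],
       [  0.        , 419.20873983, 198.29732475],
       [  0.        ,   0.        ,   1.        ]]), 'rvec': array([ 2.16545294, -2.03719524,  0.2287473 ]), 'tvec': array([0.04653276, 0.553576  , 0.8696381 ])}
wrist {'K': array([[339.53617248,   0.        , 254.93468031],
       [  0.        , 339.53617248, 192.14942221],
       [  0.        ,   0.        ,   1.        ]]), 'rvec': array([-2.44457815, -1.51644662, -0.22570083]), 'tvec': array([-0.62328615, -0.03467919,  0.39252954])}
```

View pics/scene0.png

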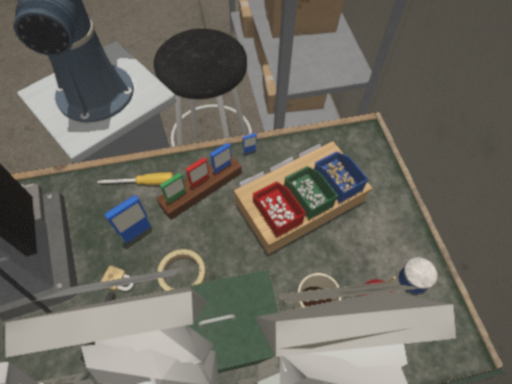

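View pics/top0.png

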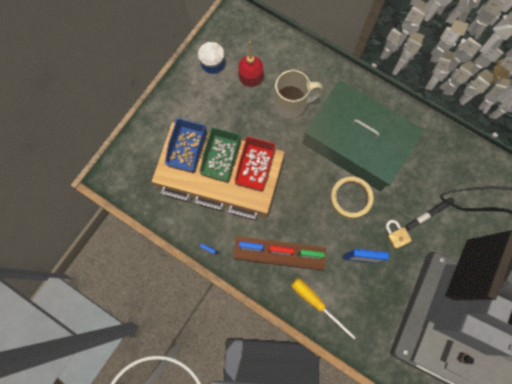

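View pics/wrist0.png

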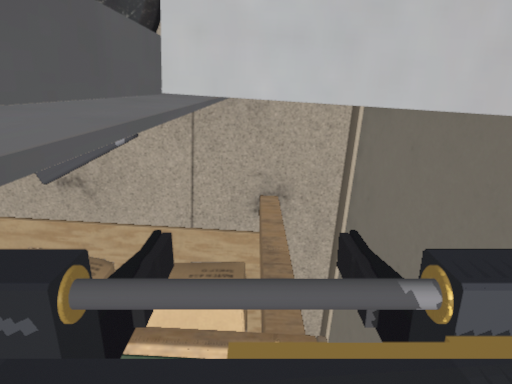

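```bash
cat > h.py <<'E'
import numpy as np, cv2
from rig import robot, eyes, ticket
from scipy.spatial.transform import Rotation as R
def cam(n):
    p=eyes.camera_params(n); return p['K'],p['rvec'],p['tvec']
def proj(n,P,c=None):
    K,r,t=c or cam(n); return cv2.projectPoints(np.array(P,float).reshape(-1,1,3),r,t,K,None)[0][:,0]
def ray(n,uv,c=None):
    K,r,t=c or cam(n); M=cv2.Rodrigues(r)[0]; return -M.T@t, M.T@np.linalg.solve(K,[uv[0],uv[1],1])
def onz(n,uv,z,c=None):
    o,d=ray(n,uv,c); return o+d*(z-o[2])/d[2]
def tri(uv1,uv2,n1='scene',n2='top'):
    o1,d1=ray(n1,uv1);o2,d2=ray(n2,uv2)
    s=np.linalg.lstsq(np.c_[d1,-d2],o2-o1,rcond=None)[0]
    a=o1+s[0]*d1;b=o2+s[1]*d2; return (a+b)/2,np.linalg.norm(a-b)
def get(n): return cv2.cvtColor(eyes.camera(n),cv2.COLOR_RGB2BGR)
def crop(im,x0,y0,x1,y1,f,name): cv2.imwrite(name,cv2.resize(im[y0:y1,x0:x1],None,fx=f,fy=f,interpolation=cv2.INTER_CUBIC))
E
python3 - <<'E'
from h import *
s=cv2.imread('pics/scene0.png');t=cv2.imread('pics/top0.png')
crop(s,150,130,280,220,6,'pics/s1.png');crop(s,225,130,385,255,5,'pics/s2.png')
crop(t,190,220,400,290,3.8,'pics/t1.png');crop(t,145,110,295,222,5,'pics/t2.png')
for n in['scene','top']: print(proj(n,[[0,0,0],[.278,.56,0],[.5,0,0],[.5,.3,0],[.5,-.3,0]]).round().tolist(), ray(n,(0,0))[0])
E
```

```text
[[96.0, 93.0], [309.0, 52.0], [210.0, 213.0], [301.0, 143.0], [95.0, 301.0]] [ 0.87515098 -0.20532247  0.81790045]
[[280.0, 465.0], [36.0, 310.0], [291.0, 227.0], [163.0, 219.0], [420.0, 235.0]] [0.34546335 0.06965152 0.96988961]
```

View pics/s1.png

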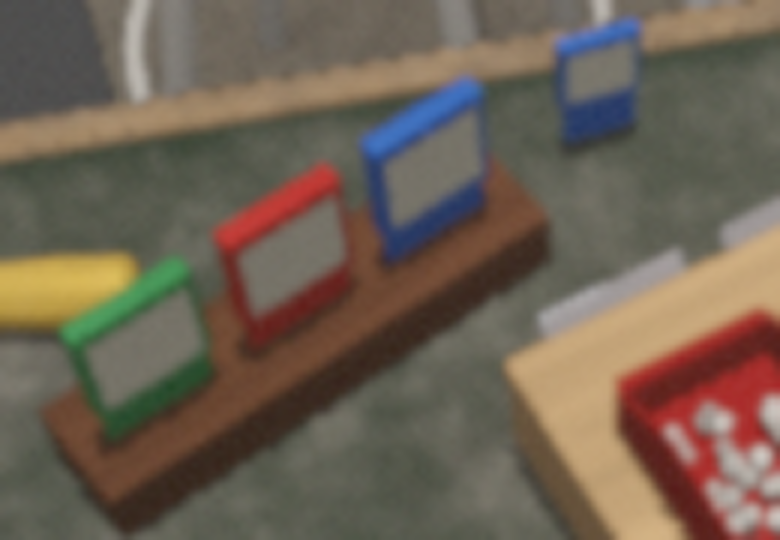

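View pics/s2.png

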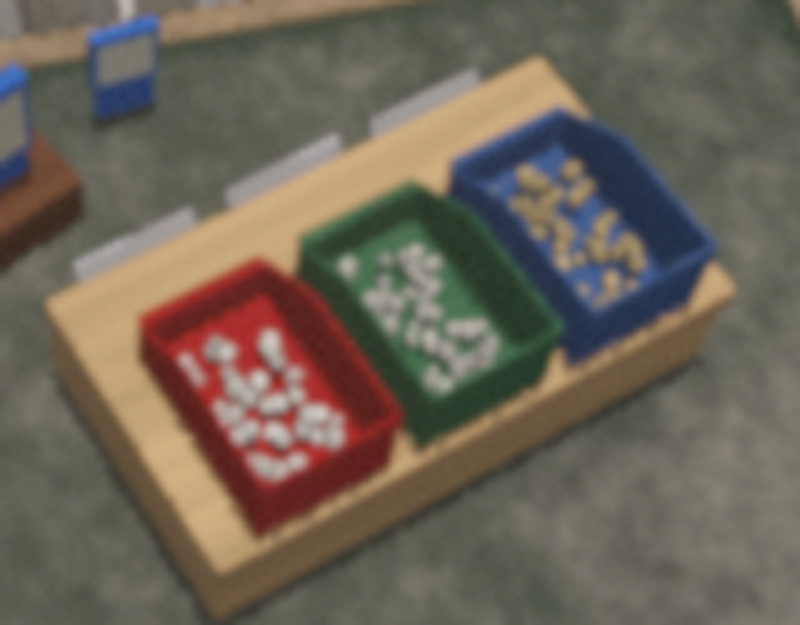

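View pics/t1.png

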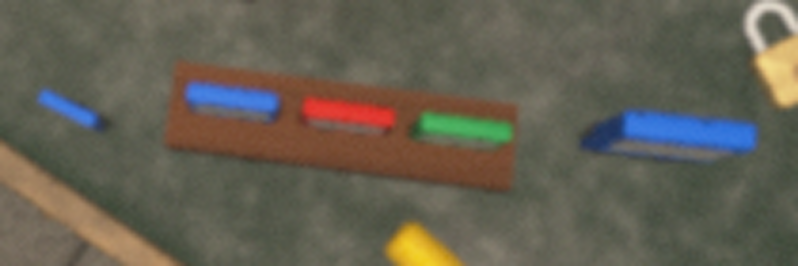

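View pics/t2.png

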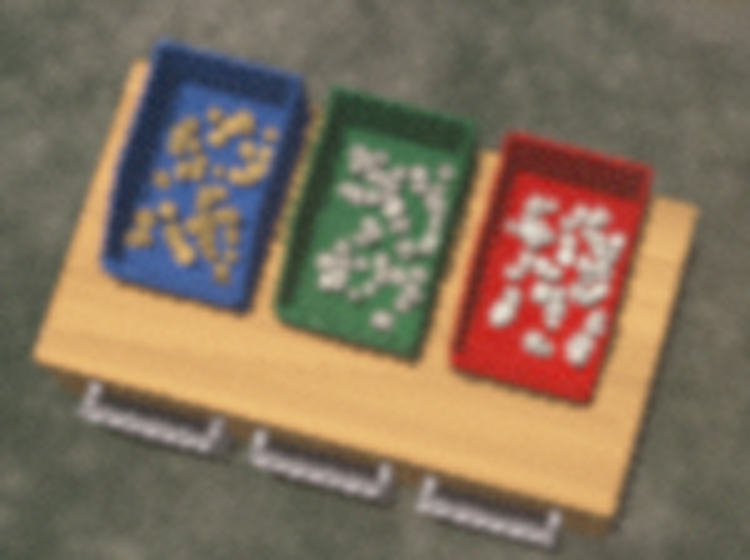

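```bash
python3 - <<'E'
from h import *
S=lambda a:(225+(a[0]+.5)/5-.5,130+(a[1]+.5)/5-.5); T=lambda a:(145+(a[0]+.5)/5-.5,110+(a[1]+.5)/5-.5)
s=dict(FR=(45,305),FL=(543,57),BL=(736,290),BR=(218,577)); t=dict(FR=(608,516),FL=(35,358),BL=(140,60),BR=(700,205))
for k in s:
    a=onz('scene',S(s[k]),.06);b=onz('top',T(t[k]),.06);print(k,tri(S(s[k]),T(t[k])),a.round(4),b.round(4))
    s[k]=a;t[k]=b
for d in(s,t):
    c=sum(d.values())/4; y=(d['FL']-d['FR'])+(d['BL']-d['BR']);x=(d['BL']-d['FL'])+(d['BR']-d['FR'])
    print(c,np.degrees(np.arctan2(y[1],y[0]))-90,np.degrees(np.arctan2(x[1],x[0])),np.linalg.norm(x)/2,np.linalg.norm(y)/2)
# holder tops
S1=lambda a:(150+(a[0]+.5)/6-.5,130+(a[1]+.5)/6-.5); T1=lambda a:(190+(a[0]+.5)/3.8-.5,220+(a[1]+.5)/3.8-.5)
# top face quads z=.105
for nm,q in dict(bs=[(361,140),(470,75),(485,92),(374,160)],rs=[(215,230),(328,163),(341,180),(227,250)]).items():
    P=np.array([onz('scene',S1(a),.105) for a in q]);print(nm,P.round(4).tolist(),P.mean(0))
for nm,q in dict(bt=[(187,83),(280,93),(279,110),(187,100)]).items():
    P=np.array([onz('top',T1(a),.105) for a in q]);print(nm,P.round(4).tolist(),P.mean(0))
# rack top z=.032 
q=[(180,62),(517,104),(510,190),(166,146)]
P=np.array([onz('top',T1(a),.032) for a in q]);print('rack t',P.round(4).tolist(),P.mean(0))
q=[(490,160),(548,222),(112,505),(45,408)]
P=np.array([onz('scene',S1(a),.032) for a in q]);print('rack s',P.round(4).tolist(),P.mean(0))
E
```

```text
FR (array([0.51848123, 0.05950465, 0.05807064]), np.float64(0.001167950958043663)) [0.5191 0.0583 0.06  ] [0.5184 0.06   0.06  ]
FL (array([0.57484304, 0.32121227, 0.06174146]), np.float64(0.001968659720205078)) [0.5745 0.3234 0.06  ] [0.5747 0.3208 0.06  ]
BL (array([0.7193561 , 0.2888131 , 0.06237673]), np.float64(0.0011962357025691254)) [0.7191 0.291  0.06  ] [0.7199 0.2889 0.06  ]
BR (array([0.66455515, 0.02630242, 0.06181763]), np.float64(7.312957664498728e-05)) [0.664  0.0268 0.06  ] [0.6652 0.0262 0.06  ]
[0.6192023  0.17488784 0.06      ] -11.790293081507983 -12.454074547463042 0.14824030440016528 0.27034776642362324
[0.6195596  0.17399503 0.06      ] -11.974230183552635 -12.685958872512135 0.1496791289139449 0.26752810891835765
bs [[0.4328, 0.0662, 0.105], [0.4368, 0.1149, 0.105], [0.4465, 0.114, 0.105], [0.4429, 0.0641, 0.105]] [0.439755   0.08981294 0.105     ]
rs [[0.4285, 0.0028, 0.105], [0.4327, 0.0509, 0.105], [0.4417, 0.0497, 0.105], [0.4382, 0.0008, 0.105]] [0.43529226 0.02607788 0.105     ]
bt [[0.4462, 0.1135, 0.105], [0.4439, 0.0627, 0.105], [0.4346, 0.0628, 0.105], [0.437, 0.1129, 0.105]] [0.4404275  0.08798409 0.105     ]
rack t [[0.4669, 0.1223, 0.032], [0.4542, -0.0774, 0.032], [0.404, -0.0746, 0.032], [0.4172, 0.1269, 0.032]] [0.43556283 0.02429604 0.032     ]
rack s [[0.4297, 0.1262, 0.032], [0.4677, 0.1238, 0.032], [0.4542, -0.0774, 0.032], [0.4041, -0.0719, 0.032]] [0.43890253 0.02520302 0.032     ]
```

```bash
python3 - <<'E'
from h import *
o=robot.get_obs()
print(R.from_quat(o['tool_rot']).as_matrix().round(3))
p=o['position']
for n in['scene','top']: print(proj(n,[p,p+[0,0,.2]]).round())
T=lambda a:(145+(a[0]+.5)/5-.5,110+(a[1]+.5)/5-.5)
S=lambda a:(225+(a[0]+.5)/5-.5,130+(a[1]+.5)/5-.5)
yaw=np.radians(-12.2);c=np.array([.6194,.1744]);M=np.array([[np.cos(yaw),-np.sin(yaw)],[np.sin(yaw),np.cos(yaw)]])
for q in [(85,412),(218,448),(255,460),(388,494),(422,508),(556,543)]:
    P=onz('top',T(q),.047)[:2]; print('t',(M.T@(P-c)).round(4))
for q in [(75,275),(193,218),(228,203),(342,143),(372,130),(480,75)]:
    P=onz('scene',S(q),.047)[:2]; print('s',(M.T@(P-c)).round(4))
for q in [(150,42),(303,75),(245,312),(102,272)]:
    P=onz('top',T(q),.108)[:2]; print('bin t',(M.T@(P-c)).round(4))
print(c+M@[-.0795,.08])
E
```

```text
[[ 0.896 -0.001  0.445]
 [-0.445 -0.001  0.896]
 [-0.    -1.    -0.002]]
[[ 319.  -18.]
 [ 333. -110.]]
[[ -29.  315.]
 [-134.  324.]]
t [-0.09    0.1079]
t [-0.0896  0.0449]
t [-0.0904  0.0271]
t [-0.0892 -0.035 ]
t [-0.0912 -0.0515]
t [-0.0902 -0.1136]
s [-0.0874 -0.1123]
s [-0.0872 -0.0504]
s [-0.0862 -0.0322]
s [-0.0883  0.0319]
s [-0.0875  0.0483]
s [-0.0886  0.1112]
bin t [0.0665 0.1161]
bin t [0.0699 0.0466]
bin t [-0.0401  0.0384]
bin t [-0.0397  0.1029]
[0.55860142 0.26939359]
```

Request:
play_rows:
  series:
    - [0.7,0.148,0,-0.145,0,0,0]
    - [0.7,0.148,0,-0.145,0,0,0]
    - [0.7,0.148,0,-0.145,0,0,0]
    - [0.7,0.148,0,-0.145,0,0,0]
    - [0.7,0.148,0,-0.145,0,0,0]
    - [0.7,0.148,0,-0.145,0,0,0]
    - [0.7,0.148,0,-0.145,0,0,0]
    - [0.7,0.148,0,-0.145,0,0,0]
    - [0.7,0.148,0,-0.145,0,0,0]
    - [0.7,0.148,0,-0.145,0,0,0]
    - [0.7,0.148,0,-0.145,0,0,0]
    - [0.7,0.148,0,-0.145,0,0,0]

```text
time: 1.15
position: [0.3596, 0.3239, 0.2194]
tool_rot: [0.689, -0.162, 0.161, -0.688]
ft_force: [-0.1, 0.2, -0.7]
grip_width: 0.0609
```

Request:
play_rows:
  series:
    - [0.7,0.148,0,-0.145,0,0,0]
    - [0.7,0.148,0,-0.145,0,0,0]
    - [0.7,0.148,0,-0.145,0,0,0]
    - [0.7,0.148,0,-0.145,0,0,0]
    - [0.7,0.148,0,-0.145,0,0,0]
    - [0.7,0.148,0,-0.145,0,0,0]
    - [0.7,0.148,0,-0.145,0,0,0]
    - [0.7,0.148,0,-0.145,0,0,0]
    - [0.7,0.148,0,-0.145,0,0,0]
    - [0.7,0.148,0,-0.145,0,0,0]
    - [0.7,0.148,0,-0.145,0,0,0]
    - [0.7,0.148,0,-0.145,0,0,0]

```text
time: 2.15
position: [0.4413, 0.0892, 0.2195]
tool_rot: [0.688, -0.162, 0.161, -0.688]
ft_force: [-0.2, 0.5, 0.4]
grip_width: 0.0606
```

Request:
play_rows:
  series:
    - [0.5,0,0,0,0,0.0375,0]
    - [0.5,0,0,0,0,0.0375,0]
    - [0.5,0,0,0,0,0.0375,0]
    - [0.5,0,0,0,0,0.0375,0]
    - [0.5,0,0,0,0,0.0375,0]
    - [0.5,0,0,0,0,0.0375,0]
    - [0.5,0,0,0,0,0.0375,0]
    - [0.5,0,0,0,0,0.0375,0]
    - [0.5,0,0,0,0,0.0375,0]
    - [0.5,0,0,0,0,0.0375,0]
    - [0.5,0,0,0,0,0,0]

```text
time: 3.07
position: [0.4411, 0.0902, 0.2194]
tool_rot: [-0.482, 0.517, -0.517, 0.482]
ft_force: [0.2, -0.7, -0.3]
grip_width: 0.0439
```

```bash
python3 - <<'E'
from h import *
o=robot.get_obs();c=cam('wrist')
print(o['time'],o['position'],o['q'],o['ft_force'],o['grip_width']);print(R.from_quat(o['tool_rot']).as_matrix().round(3))
cv2.imwrite('pics/w1.png',get('wrist'));cv2.imwrite('pics/s3.png',get('scene'))
print(proj('wrist',[[.4402,.089,.105],[.4365,.0265,.105]],c),ray('wrist',(0,0),c)[0])
E
```

```text
3.0667 [0.44114774 0.09017641 0.21943935] [-4.74888437e-02  2.93678098e-01  1.85343886e+00  6.36658987e-05
  9.94779212e-01  2.25840884e-02] [ 0.23826866 -0.68900059 -0.27984363] 0.04388157919111458
[[-0.07  -0.     0.998]
 [-0.998  0.    -0.07 ]
 [-0.    -1.    -0.   ]]
[[255.52034742 187.99484627]
 [256.23332173 253.75813587]] [0.44564393 0.1717524  0.38430468]
```

View pics/w1.png

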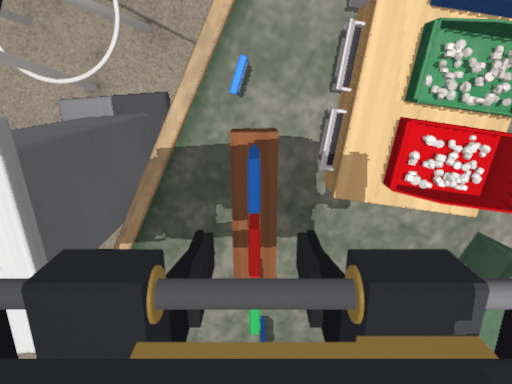

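View pics/s3.png

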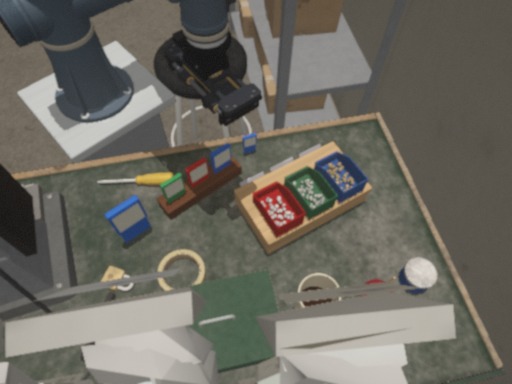

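```bash
python3 - <<'E'
from h import *
im=cv2.imread('pics/w1.png'); c=cam('wrist')
crop(im,215,120,295,280,5,'pics/w1c.png')
h=cv2.cvtColor(im,cv2.COLOR_BGR2HSV)
m=cv2.inRange(h,(105,120,60),(130,255,255)); 
for r in range(140,222,6):
    x=np.where(m[r,235:275])[0]+235
    if len(x): print(r,x.min(),x.max(),h[r,x].mean(0).round())
for uv in [(254,175),(254,213),(254,150)]: print(onz('wrist',uv,.105,c))
E
```

```text
146 253 255 [109. 192. 127.]
152 249 258 [108. 201. 132.]
158 248 258 [109. 194. 138.]
164 247 259 [108. 194. 157.]
170 248 259 [108. 199. 160.]
176 248 259 [108. 199. 160.]
182 248 259 [108. 199. 160.]
188 248 259 [108. 200. 159.]
194 248 259 [108. 199. 158.]
200 248 259 [108. 199. 159.]
206 248 259 [108. 199. 158.]
212 249 258 [109. 193. 155.]
[0.43964778 0.1005273  0.105     ]
[0.43738639 0.06620334 0.105     ]
[0.44105304 0.12185672 0.105     ]
```

View pics/w1c.png

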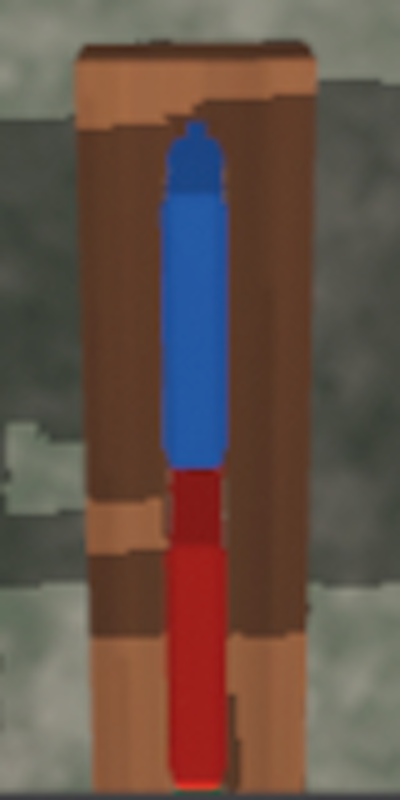

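Request:
play_rows:
  series:
    - [0.5,0,0.15,-0.015,0,0,0]
    - [0.5,0,0.15,0,0,0,0]
    - [0.5,0,0.15,0,0,0,0]
    - [0.5,0,0.15,0,0,0,0]
    - [0.5,0,0.15,0,0,0,0]
    - [0.5,0,0.15,0,0,0,0]
    - [0.5,0,0.14,0,0,0,0]
    - [0.5,0,0.14,0,0,0,0]
    - [0.5,0,0.1,0,0,0,0]
    - [0.5,0,0.05,0,0,0,0]
    - [0.5,0,0,0,0,0,0]

```text
time: 4.08
position: [0.4392, 0.0903, 0.0856]
tool_rot: [-0.484, 0.517, -0.516, 0.483]
ft_force: [0.1, 0.0, 0.4]
grip_width: 0.0436
```

Request:
play_rows:
  series:
    - [0,0,0,0,0,0,0]
    - [0,0,0,0,0,0,0]
    - [0,0,0,0,0,0,0]
    - [0,0,0,0,0,0,0]
    - [0,0,0,0,0,0,0]
    - [0,0,0,0,0,0,0]
    - [0,0,0,0,0,0,0]
    - [0,0,0,0,0,0,0]
  grip_force: 40

```text
time: 4.75
position: [0.44, 0.0903, 0.0868]
tool_rot: [0.483, -0.517, 0.517, -0.483]
ft_force: [-0.2, -0.5, 2.9]
grip_width: 0.0095
```

```bash
python3 - <<'E'
from h import *
o=robot.get_obs();print(o['time'],o['position'],o['ft_force'],o['grip_width'])
im=get('scene');crop(im,140,80,290,200,5,'pics/s4.png')
E
```

```text
4.75 [0.44002419 0.09027062 0.08683684] [-0.18337241 -0.51544056  2.93851468] 0.009514866975067418
```

View pics/s4.png

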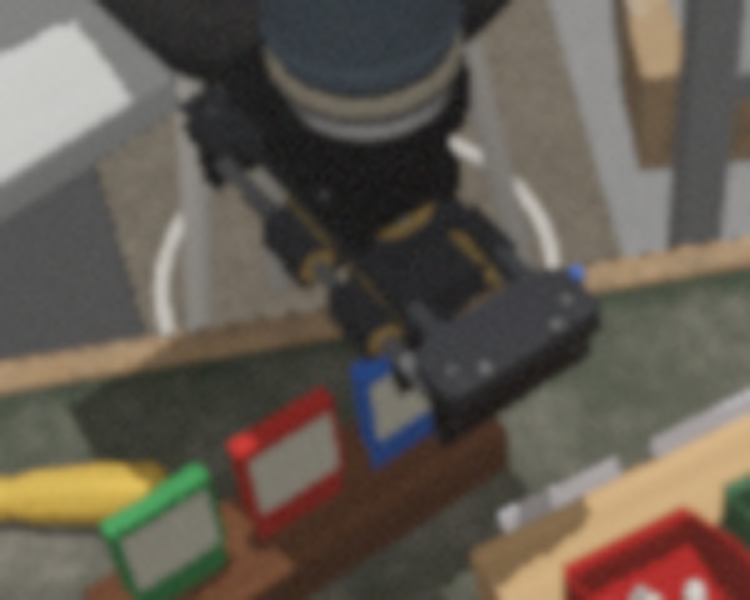

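Request:
play_rows:
  series:
    - [0,0,-0.05,0,0,0,0]
    - [0,0,-0.1,0,0,0,0]
    - [0,0,-0.1,0,0,0,0]
    - [0,0,-0.15,0,0,0,0]
    - [0,0,-0.15,0,0,0,0]
    - [0,0,-0.15,0,0,0,0]
    - [0,0,-0.15,0,0,0,0]
    - [0,0,-0.15,0,0,0,0]
    - [0,0,-0.1,0,0,0,0]
    - [0,0,0,0,0,0,0]
    - [0,0,0,0,0,0,0]
  grip_force: 50

```text
time: 5.72
position: [0.4398, 0.0903, 0.1969]
tool_rot: [0.482, -0.516, 0.517, -0.483]
ft_force: [-0.9, 0.3, -0.6]
grip_width: 0.0094
```

```bash
python3 - <<'E'
from h import *
o=robot.get_obs();print(o['time'],o['position'],o['ft_force'],o['grip_width'])
cv2.imwrite('pics/w2.png',get('wrist')); im=get('scene');crop(im,140,80,290,200,5,'pics/s5.png')
E
```

```text
5.7167 [0.43980562 0.09029004 0.19688172] [-0.94851805  0.25001479 -0.58295396] 0.009365375139546064
```

View pics/s5.png

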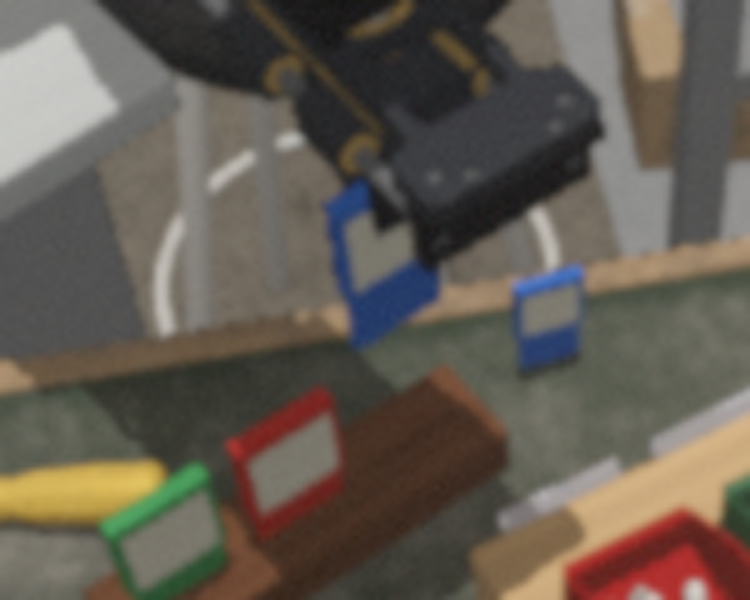

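View pics/w2.png

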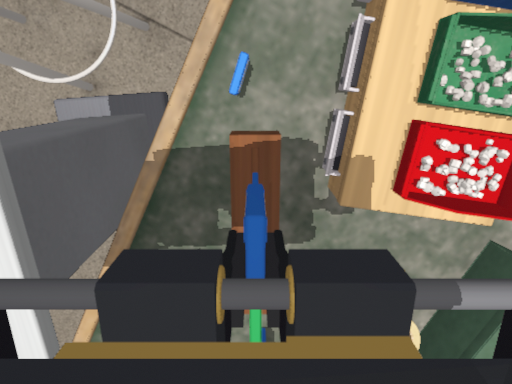

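Request:
play_rows:
  series:
    - [0,0,0,0,0,0.0228,0]
    - [0,0,0,0,0,0.0228,0]
    - [0,0,0,0,0,0,0]

```text
time: 6.07
position: [0.4391, 0.0903, 0.1956]
tool_rot: [-0.445, 0.551, -0.55, 0.443]
ft_force: [-0.1, 0.3, -0.2]
grip_width: 0.0095
```

Request:
play_rows:
  series:
    - [0,-0.198,0,0.078,0,0,0]
    - [0,-0.198,0,0.078,0,0,0]
    - [0,-0.198,0,0.078,0,0,0]
    - [0,-0.198,0,0.078,0,0,0]
    - [0,-0.198,0,0.078,0,0,0]
    - [0,-0.198,0,0.078,0,0,0]
    - [0,-0.198,0,0.078,0,0,0]
    - [0,-0.198,0,0.078,0,0,0]
    - [0,-0.198,0,0.078,0,0,0]
    - [0,-0.198,0,0.078,0,0,0]
    - [0,0,0,0,0,0,0]
    - [0,0,0,0,0,0,0]

```text
time: 7.07
position: [0.5572, 0.2679, 0.1952]
tool_rot: [-0.446, 0.55, -0.549, 0.444]
ft_force: [-0.2, 0.4, -0.8]
grip_width: 0.0098
```

```bash
python3 - <<'E'
from h import *
o=robot.get_obs();print(o['time'],o['position'],o['ft_force'],o['grip_width']);print(R.from_quat(o['tool_rot']).as_matrix().round(3))
c=cam('wrist');np.save('w3.npy',np.r_[c[1],c[2]])
cv2.imwrite('pics/w3.png',get('wrist')); im=get('scene');cv2.imwrite('pics/s6f.png',im);crop(im,235,60,385,180,5,'pics/s6.png')
im=get('top');cv2.imwrite('pics/t6f.png',im);crop(im,130,130,290,250,5,'pics/t6.png')
E
```

```text
7.0667 [0.55719066 0.26792221 0.19522334] [-0.24995306  0.35332366 -0.82402877] 0.009839459454680333
[[-0.207 -0.002  0.978]
 [-0.978 -0.001 -0.207]
 [ 0.001 -1.    -0.002]]
```

View pics/s6.png

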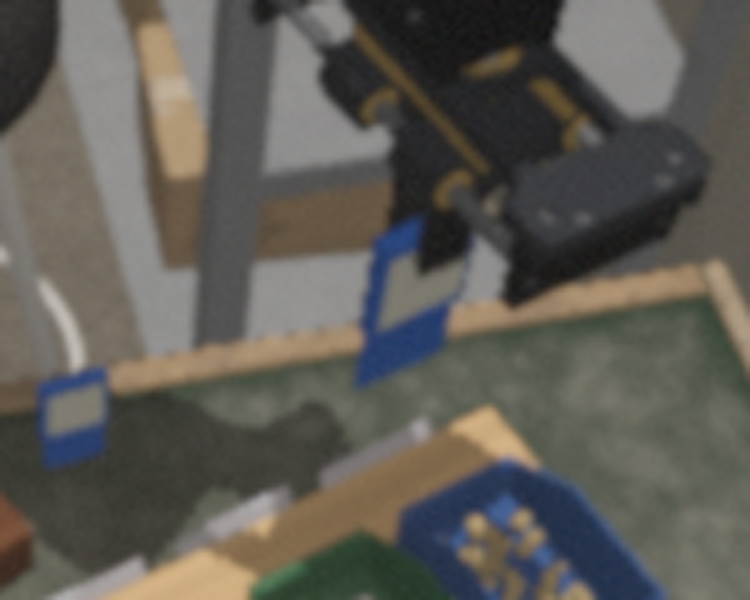

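View pics/w3.png

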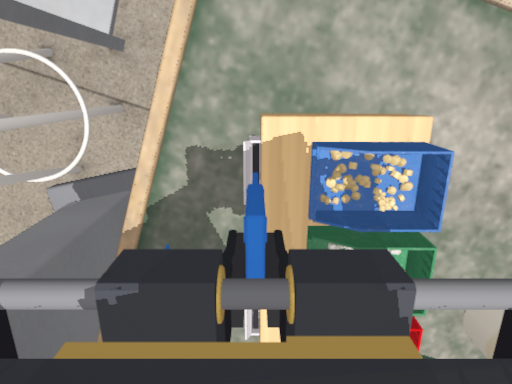

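View pics/t6.png

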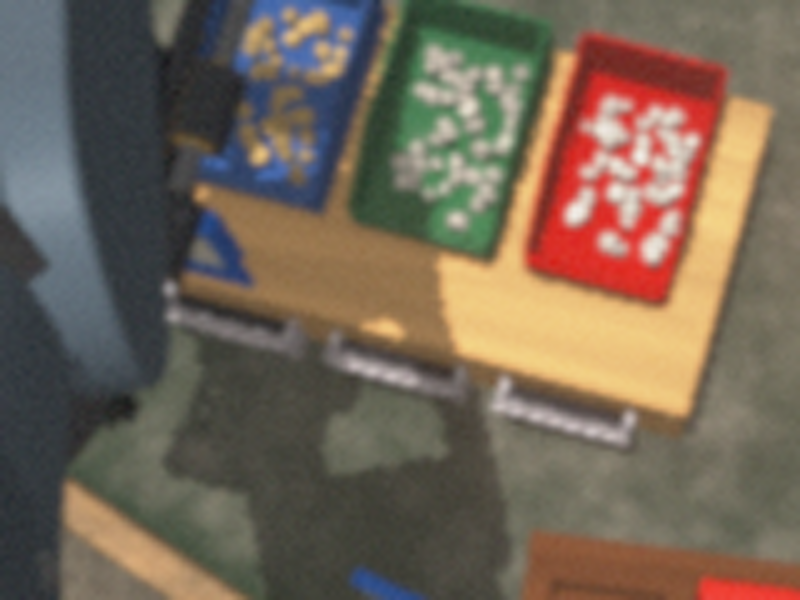

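```bash
python3 - <<'E'
from h import *
crop(cv2.imread('pics/w3.png'),230,110,280,200,6.5,'pics/w3c.png')
E
```

```text
(no output)
```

View pics/w3c.png

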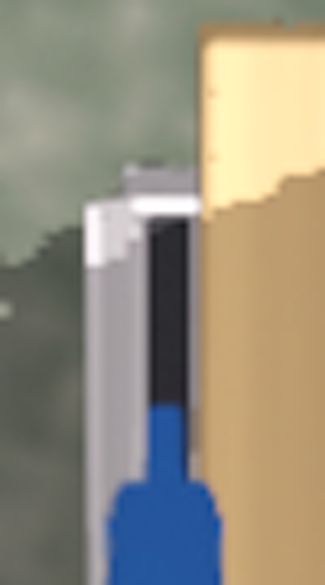

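```bash
python3 - <<'E'
from h import *
v=np.load('w3.npy'); K=cam('wrist')[0]; c=(K,v[:3],v[3:])
W=lambda a:(230+(a[0]+.5)/6.5-.5,110+(a[1]+.5)/6.5-.5)
tcp=np.array([.5572,.2679])
o=robot.get_obs();Rm=R.from_quat(o['tool_rot']).as_matrix()
z=Rm[:2,2];x=-Rm[:2,0]
def f(n,a,h):
    P=onz('wrist',W(a),h,c)[:2]; print(n,P.round(4),'jaw',round(float((P-tcp)@z)*1e3,2),'left',round(float((P-tcp)@x)*1e3,2))
zb=.1952-.0768
f('tongueL',(148,405),zb);f('tongueR',(187,405),zb)
f('frame corner L',(108,540),zb+.038);f('frame R',(222,540),zb+.038)
f('riser near',(203,400),.06);f('riser far',(203,45),.06)
f('lip in',(146,220),.047);f('lip in',(145,440),.047);f('flare out',(87,270),.050);f('end out',(165,196),.047);f('end in',(165,214),.047);f('slot R',(190,220),.047)
E
```

```text
tongueL [0.5585 0.2901] jaw -3.42 left 21.96
tongueR [0.5628 0.2892] jaw 0.97 left 21.97
frame corner L [0.5542 0.2869] jaw -6.93 left 17.93
frame R [0.565  0.2846] jaw 4.09 left 17.97
riser near [0.5626 0.2752] jaw 3.73 left 8.25
riser far [0.5724 0.3227] jaw 3.35 left 56.8
lip in [0.5595 0.2995] jaw -4.36 left 31.33
lip in [0.5526 0.2679] jaw -4.51 left -0.99
flare out [0.55   0.2947] jaw -12.7 left 24.68
end out [0.5628 0.3022] jaw -1.67 left 34.75
end in [0.5623 0.2997] jaw -1.66 left 32.2
slot R [0.5656 0.2982] jaw 1.89 left 31.35
```

Request:
play_rows:
  series:
    - [0,-0.025,0.08,0.005,0,0,0]
    - [0,0,0.1,0,0,0,0]
    - [0,0,0.1,0,0,0,0]
    - [0,0,0.1,0,0,0,0]
    - [0,0,0.1,0,0,0,0]
    - [0,0,0.08,0,0,0,0]
    - [0,0,0,0,0,0,0]
    - [0,0,0,0,0,0,0]

```text
time: 7.88
position: [0.5582, 0.2697, 0.1396]
tool_rot: [-0.445, 0.55, -0.55, 0.444]
ft_force: [-0.2, -1.0, 0.2]
grip_width: 0.0094
```

```bash
python3 - <<'E'
from h import *
o=robot.get_obs();print(o['time'],o['position'],o['ft_force'],o['grip_width'])
c=cam('wrist');np.save('w4.npy',np.r_[c[1],c[2]])
im=get('wrist');cv2.imwrite('pics/w4.png',im);crop(im,230,90,280,200,5.4,'pics/w4c.png'); im=get('scene');crop(im,235,60,385,180,5,'pics/s7.png')
E
```

```text
7.8833 [0.55815517 0.26967387 0.13962683] [-0.17851197 -0.9607936   0.21007371] 0.009420880525884363
```

View pics/w4c.png

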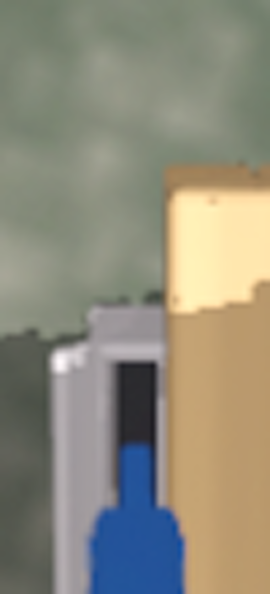

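View pics/s7.png

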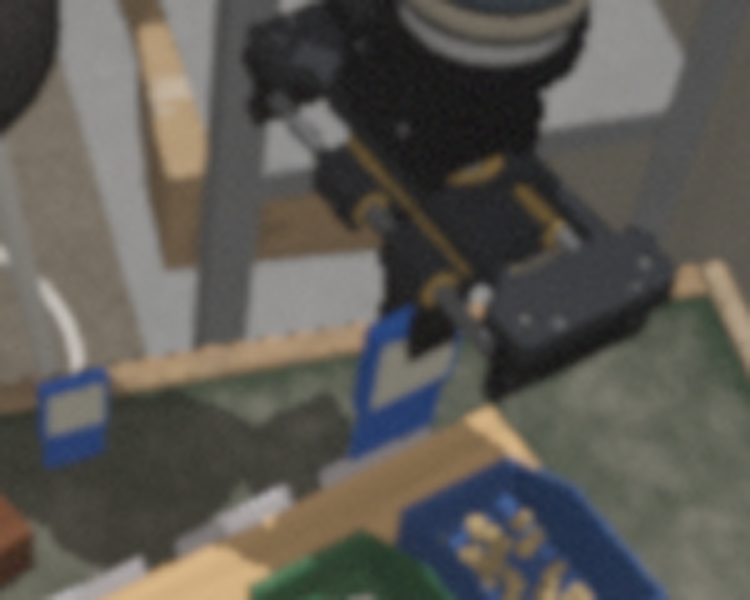

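```bash
python3 - <<'E'
from h import *
v=np.load('w4.npy'); K=cam('wrist')[0]; c=(K,v[:3],v[3:])
W=lambda a:(230+(a[0]+.5)/5.4-.5,90+(a[1]+.5)/5.4-.5)
o=robot.get_obs();tcp=o['position'][:2];Rm=R.from_quat(o['tool_rot']).as_matrix()
z=Rm[:2,2];x=-Rm[:2,0]
def f(n,a,h):
    P=onz('wrist',W(a),h,c)[:2]; print(n,P.round(4),'jaw',round(float((P-tcp)@z)*1e3,2),'left',round(float((P-tcp)@x)*1e3,2))
f('tL',(120,443),.0628);f('tR',(156,443),.0628);f('rn',(165,380),.06);f('rf',(165,188),.06);f('lip',(113,380),.047);f('end in',(138,360),.047);f('end out',(138,345),.047)
E
```

```text
tL [0.5592 0.2921] jaw -4.46 left 21.7
tR [0.564  0.2911] jaw 0.41 left 21.7
rn [0.5669 0.2988] jaw 1.63 left 29.79
rf [0.5721 0.3239] jaw 1.52 left 55.47
lip [0.5592 0.2976] jaw -5.61 left 27.06
end in [0.5633 0.2997] jaw -2.04 left 29.96
end out [0.5638 0.3018] jaw -2.04 left 32.12
```

Request:
play_rows:
  series:
    - [0,-0.02,0,0,0,0,0]
    - [0,0,0.03,0,0,0,0]
    - [0,0,0.04,0,0,0,0]
    - [0,0,0.04,0,0,0,0]
    - [0,0,0.04,0,0,0,0]
    - [0,0,0.04,0,0,0,0]
    - [0,0,0.04,0,0,0,0]
    - [0,0,0.03,0,0,0,0]
    - [0,0,0,0,0,0,0]
    - [0,0,0,0,0,0,0]

```text
time: 8.82
position: [0.5589, 0.2717, 0.1142]
tool_rot: [-0.445, 0.55, -0.55, 0.444]
ft_force: [1.0, -0.1, -0.4]
grip_width: 0.0095
```

```bash
python3 - <<'E'
from h import *
o=robot.get_obs();print(o['time'],o['position'],o['ft_force'],o['moment'],o['grip_width'])
im=get('wrist');cv2.imwrite('pics/w5.png',im);crop(im,230,90,280,200,5.4,'pics/w5c.png'); im=get('scene');crop(im,235,60,385,180,5,'pics/s8.png')
E
```

```text
8.8167 [0.55888237 0.27174203 0.11421598] [ 0.99863279 -0.08484094 -0.35138009] [-0.13739602  0.07853454 -0.03814952] 0.009482662987821149
```

View pics/w5c.png

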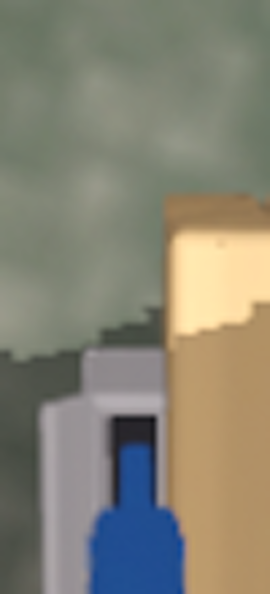

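View pics/s8.png

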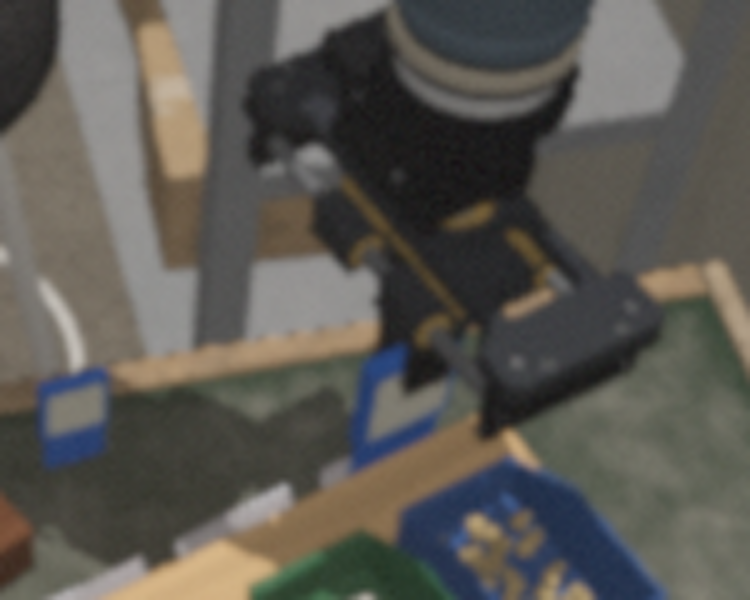

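Request:
play_rows:
  series:
    - [0,0,0.02,0,0,0,0]
    - [0,0,0.02,0,0,0,0]
    - [0,0,0.02,0,0,0,0]
    - [0,0,0,0,0,0,0]
    - [0,0,0,0,0,0,0]
  grip_force: 60

```text
time: 9.33
position: [0.5594, 0.2719, 0.1089]
tool_rot: [0.444, -0.55, 0.55, -0.445]
ft_force: [-0.8, -0.4, 2.9]
grip_width: 0.0095
```

Request:
play_rows:
  series:
    - [0,0,0.02,0,0,0,0]
    - [0,0,0.02,0,0,0,0]
    - [0,0,0.01,0,0,0,0]
    - [0,0,0,0,0,0,0]
    - [0,0,0,0,0,0,0]

```text
time: 9.75
position: [0.5594, 0.2719, 0.1038]
tool_rot: [0.444, -0.55, 0.55, -0.445]
ft_force: [-0.8, -0.7, 4.4]
grip_width: 0.0094
```

Request:
play_rows:
  series:
    - [0,0,0.015,0,0,0,0]
    - [0,0,0.015,0,0,0,0]
    - [0,0,0,0,0,0,0]
    - [0,0,0,0,0,0,0]

```text
time: 10.08
position: [0.5598, 0.272, 0.1027]
tool_rot: [0.444, -0.55, 0.55, -0.445]
ft_force: [-1.5, 0.0, 14.2]
grip_width: 0.0093
```

Request:
play_rows:
  series:
    - [0,0,0.01,0,0,0,0]
    - [0,0,0,0,0,0,0]
    - [0,0,0,0,0,0,0]
    - [0,0,0,0,0,0,0]

```text
time: 10.42
position: [0.5601, 0.272, 0.1026]
tool_rot: [0.444, -0.549, 0.55, -0.445]
ft_force: [-3.1, -0.8, 17.4]
grip_width: 0.0095
```

```bash
python3 - <<'E'
from h import *
o=robot.get_obs();print(o['time'],o['position'],o['ft_force'],np.abs(o['joint_velocities']).max(),o['grip_width'])
im=get('wrist');crop(im,230,90,280,200,5.4,'pics/w6c.png'); im=get('scene');crop(im,140,60,390,250,3.2,'pics/s9.png')
print(robot.get_obs()['ft_force'],robot.get_obs()['position'])
E
```

```text
10.4167 [0.56006218 0.27203562 0.10260948] [-3.08715068 -0.79484204 17.3672502 ] 0.0011007522436226997 0.009496371064520786
[-2.25358534 -1.49447158 17.9024072 ] [0.56008953 0.27203141 0.1026421 ]
```

View pics/w6c.png

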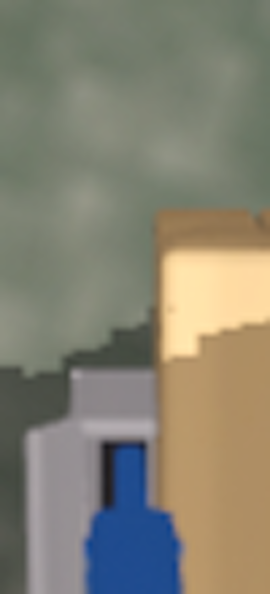

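View pics/s9.png

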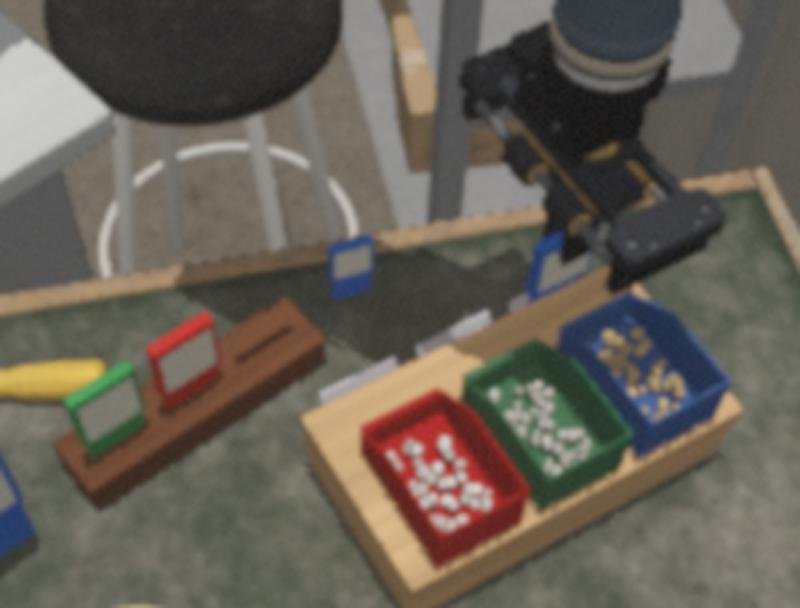

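```bash
python3 - <<'E'
from h import *
print(ticket.hand_in()); o=robot.get_obs(); print(o['time'],o['position'],o['ft_force'],o['grip_width'])
E
```

```text
the job is handed in; nothing more can be done
None
the job is handed in; nothing more can be done
```

I took the middle-sized blue label holder from the rack and pushed its tongue down behind the lip of the left pocket, in front of the blue bin. I handed the job in at about 10.5 s with the gripper still holding it down. `hand_in()` gave no verdict and no state could be read afterwards, so the checks below are from just before.

- **Fully home:** the tool hit a hard stop at z = 0.1026 m, where I expected 0.1028 m for spring bar fully down. The upward force rose from 4.4 N on the spring to about 17–18 N on the stop.
- **Grip and rest:** the gripper was set to 60 N with 9.5 mm between the fingers, and the arm was still.
- **Position in the pocket:** the last pictures show the tongue inside the slot, slightly towards the riser side.
- **Bins and other holders:** the bins and the red and green holders look unmoved. I judged this by eye and did not measure it.
- **Where the views disagreed:** the three cameras differed by about 3 mm on the pocket's middle along its length. I aimed between them; the slot allows 5 mm either way.

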